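# Fit out the carving-tool rail

### The arm

A 6-joint arm with a two-finger parallel gripper is mounted at the origin on a cart in front of the work surface, level with it; the furniture and walls round the work are solid. World frame = base frame: x ahead of the robot, y to its left, z up, the work surface at z = 0. Lengths are in m, angles in rad, forces in N, time in s.
With the tool pointing down it reaches from about 0.4 to 0.925 m from the base axis. Payload 3.4 kg.
Tool frame: the origin (TCP) lies between the finger pads; the fingertips stand robot.nose_length ahead of it and the grasp point (between the pads) lies 3 mm ahead of it (robot.nose_length is the distance from the TCP to the fingertips, in m); y points along the fingers, z is the direction in which the jaws open and shut, and the axes are right-handed (so a half turn about y gives the same grasp; the last joint's range is limited). The gripper opens to 85 mm and grips with 20 to 120 N. Pads are 22 mm wide; open, the fingers measure 114 mm over their backs; the gripper's body (76 mm by 85 mm) begins 54 mm behind the grasp point. The pads swing forward as they close: fully open they stand 13 mm farther back than shut.
Start: joints at [-1.361, 0.307, 1.506, -0, 1.328, -0.073], TCP at [0.161, -0.552, 0.253] pointing down, gripper open.
Joint ranges: [-3.12, 3.12], [-1.05, 2.28], [0.14, 2.33], [-1.42, 4.57], [0.1, 2.73], [-2.68, 2.68]. Speed limits (rad/s): [2.57, 2.57, 3.14, 3.14, 3.14, 3.14].

### API

Orientations are given as a unit quaternion [x, y, z, w].
In Python, from plant import robot gives the robot as it stands.
- The arm moves only by the tool drive_tool, never from a script. Its argument "series" is a list of rows, each a list of 4 numbers: the shift along the tool's x, y, z in m, then the turn about the tool's y in rad. In form: [[tx, ty, tz, twist], ...]. A call has 1 to 20 rows; each row is the pose to reach, as a shift and turn from the pose commanded when the call began, along the tool's axes at that moment; what a row does not reach only later rows make up. A row lasts 1/8 s, in which the tool goes at most 62.5 mm and 10.7 degrees, less where a joint would pass 70% of its speed; a pose out of reach is approached as far as the arm can. A call with a gripper value outside its range is refused whole. "fingers" is the closure, from -1 (fully open) to 1 (shut), set as the call begins (left out, the last holds). The fingers move at their own pace and stop on an object; "force" is the grip in N (left out, the last holds). Time passes only in rows, so rows that repeat a pose let the fingers close. It gives the time, the measured TCP pose, the force and the opening at its end, in the units of the state.
- robot.observe(): the state, without advancing time (a new reading comes with each control period).
- robot.read_camera(name): name is "side" or "top" or "wrist"; returns the picture (480x640x3 uint8, red, green, blue); there is no depth.
- robot.get_calibration(name): a dict with "camera_matrix" (3x3 intrinsics, pixels), "camera_from_world" (4x4, takes a point from world to camera coordinates). Camera axes: x right, y down, z forward; pixel columns grow to the right and rows downward; lengths in m; the calibration is good to about 2 mm. A picture is of the moment at which its call begins: read the wrist's pose just before it. get_calibration takes no time and is no camera call; for the wrist camera it gives the pose at the moment of the call.
- robot.job_done(): hands the job in, once; it reports no verdict.
Trained networks look in the newest picture that a camera, given by its name, has taken for a name from the list of things; names that differ only in an ending like _2 or _b are one class to them, and where a whole thing is asked for, a point or a joint stands for the part that bears it (a point fixed in the world has none). Each returns a list of dicts, best first, with "p" (0 to 1); they miss things now and then, are a little off and sometimes report something else, mostly with a low value. They report only what shows in the picture. A call takes as long as a camera call. They do not tell look-alikes from the thing itself.
- robot.search_frame(camera, label): "extent" ([left, top, right, bottom] in pixels, round what is visible of it).
- robot.landmark_of(camera, label): "uv" ([column, row] in pixels: a listed point, or the origin of a listed thing).
The state is a dict: "clock": time; "joint_positions": joint angles; "qd": joint speeds; "joint_torque": joint torques, N m; "tcp_pos": TCP position; "tcp_rot": TCP orientation; "contact_force": force on the tool from outside, world axes, zero at the start; "ft_torque": the same for the moment, N m; "gripper_width": finger opening in m.
Only numpy, scipy, OpenCV 4.12 (cv2) and the standard library are available. Lean on these libraries where they do the work, as an engineer would, in place of code of your own. Each camera call takes 0.05 s, during which the arm holds its last target. There are 200 camera calls.

### The job

Put up the carving-tool rail: hook every ring bracket lying on the island into a slot of its own in the upright rail, and press each one down until it snaps fully home. When all the brackets are locked, pull the carving tools out of the wooden holder and hang each one upright in a bracket's ring, handle up, with its flange down on the ring. Any slots and any rings will do; leave the other things on the island standing where they are.

Things in the scene. Friction and masses are not known exactly. Their poses are not given: they have to be found in the camera images.
- bracket0: steel ring bracket, 160 g (+-25%), standing as it will hang; may be absent. Origin: middle of the lower edge of its back face; +x out of the back, towards the rail. Back plate x -6..0, 40 wide, 52 tall. Web to grip 12 thick (y), x -66..-6, z 8..44. Flat ring at the front, centre x -98, hole 28, outside 45, z 2..10, nib under its front. Hook at the back: see bracket1. (mm)
- bracket1: same as bracket0. The hook of every bracket, behind the back plate: a tab 12 wide at z 36..42 reaching to x 17, then a leg 8 wide pointing down, 7.5 behind the back face, ending in a ball 14 across centred at x 14.5, z 21 (lowest point z 14). May be absent. (mm)
- bracket2: same as bracket0 (hook: see bracket1). May be absent. (mm)
- steel_rod: honing steel: one rod 10 thick; round black handle 24 across, z 115..185. Origin: its lower tip; +z up the handle. Round flange at z 110..115, 42 across; under it a plug 24 across (z 96..110), rounded off below to z 84. 130 g (+-25%). Starts upright in a well of the holder, flange on its top, tip 10 high. May be absent. (mm)
- fork: carving fork: two tines 5 thick; square dark wood handle 22 x 22 (faces along x, y), z 115..185. Origin: its lower tip; +z up the handle. Round flange at z 110..115, 42 across; under it a plug 24 across (z 96..110), rounded off below to z 84. 130 g (+-25%). Starts upright in a well of the holder, flange on its top, tip 10 high. May be absent. (mm)
- pick: pick: one rod 6 thick; slim light wood handle 20 across, z 115..165, with a 26 ball on top, to 189. Origin: its lower tip; +z up the handle. Round flange at z 110..115, 42 across; under it a plug 24 across (z 96..110), rounded off below to z 84. 130 g (+-25%). Starts upright in a well of the holder, flange on its top, tip 10 high. May be absent. (mm)
- stand: fixed stand: a dark steel rail plate 6 thick, 420 wide, 128 to 218 high, on two posts over a wooden foot (x -20..100, 18 high). Origin: on the island under the middle of the rail's front face (x 0); +x from front to back, y along the rail. Three upright slots at y +120, 0, -120, each 18 wide, 176 to 210 high. (mm)
- station0 (a point): on the rail's front face at y +120 (left), 140 high: where the origin of a locked bracket lies; axes as the stand's. A hook enters the slot with the bracket held 22 to 28 above this point, until the back plate meets the rail; then it goes straight down. (mm)
- seat0 (a point): 98 before the rail, 40 high: 110 under the centre of the top (150 high) of the ring of a bracket locked at station0, where a hung tool's tip comes to lie (a ring may sag 3 to 5). (mm)
- station1 (a point): on the rail's front face at y 0 (middle), 140 high: where the origin of a locked bracket lies; axes as the stand's. Behind each slot two sprung balls pinch the hook: a bracket does not sink home by its weight but stops about 16 high; pushing down with about 7 N (5 to 10) snaps it home. (mm)
- seat1 (a point): 98 before the rail, 40 high: 110 under the centre of the top (150 high) of the ring of a bracket locked at station1, where a hung tool's tip comes to lie (a ring may sag 3 to 5). (mm)
- station2 (a point): on the rail's front face at y -120 (right), 140 high: where the origin of a locked bracket lies; axes as the stand's.  (mm)
- seat2 (a point): 98 before the rail, 40 high: 110 under the centre of the top (150 high) of the ring of a bracket locked at station2, where a hung tool's tip comes to lie (a ring may sag 3 to 5). (mm)
- holder: fixed wooden holder 190 (its x) x 66 x 120 high, three square wells 30 wide, 112 deep, at its x -66, 0, +66, two of them occupied. Origin: centre of the underside. (mm)
- mug: spotted white mug, 78 x 114 x 93, bystander, loose. Origin: centre of the underside. (mm)
- pepper_mill: turned walnut pepper mill, 55 x 55 x 172, bystander, loose. Origin: centre of the underside. (mm)
- spice_jar: glass spice jar with dark lid, 41 x 41 x 105, bystander, loose. Origin: centre of the underside. (mm)
- matchbox: matchbox, 36 x 54 x 17, bystander, loose, lying under the rail's front. Origin: centre of the underside. (mm)
Not all that is in view belongs to the job. What is shaped like the pick but orange or yellow is not meant. Leave any yellow look-alike of the fork alone.

How it is judged:
By the outcome, as a careful person would: the job done as asked, in the order asked, and still so for the second after the job is handed in, with the robot touching nothing.
Of bracket0, bracket1, bracket2 only 2 to 3 are there at a start; the rules pass over those that are not, and their reading is None.
Of steel_rod, fork, pick only 2 to 2 are there at a start; the rules pass over those that are not, and their reading is None.
At some moment in a run one of bracket0, bracket1, bracket2 may be knocked a few centimetres aside while the robot is not near it.
It also fails if it takes over 210 s, if anything falls off the work surface, if the arm or the gripper's body presses on something with over 40 N, if the wrist force passes 120 N, or if a joint passes its speed limit or range.

## Working session

There is one attempt and no reset: what is moved stays moved. The work goes in short steps, Python scripts to look and compute and a tool call to move; the robot and the scene stay as the last step left them, time stands still between calls to the robot, and variables do not carry over. Pictures are saved under pics/ and viewed, about 12 in all and at most 16, crops included, and the job is handed in when it is done.

Besides the shell and the picture viewer there is one more tool, called after ">>>" as name(argument=value, ...) on one line, values as JSON. drive_tool: Moves the arm, as the interface text tells. Its arguments: {"type":"object","properties":{"series":{"type":"array","items":{"type":"array","items":{"type":"number"}}},"fingers":{"type":"number"},"force":{"type":"number"}},"required":["series"]}

```bash
ls; mkdir -p pics; python3 - <<'E'
from plant import robot
import cv2,numpy as np
print(robot.observe(), robot.nose_length)
for c in ["side","top"]:
    im=robot.read_camera(c); cv2.imwrite(f"pics/{c}0.png",im[:,:,::-1])
    k=robot.get_calibration(c); print(c,k)
    for n in ["bracket0","steel_rod","fork","pick","stand","holder","mug","pepper_mill","spice_jar","matchbox","station0","station1","station2"]:
        print(n,[(np.round(d["uv"]).tolist(),round(d["p"],2)) for d in robot.landmark_of(c,n)][:4])
E
```

```text
pics
{'clock': 0.0, 'joint_positions': array([-1.36051675e+00,  3.07570150e-01,  1.50767972e+00,  1.26246975e-05,
        1.32840680e+00, -7.34912662e-02]), 'qd': array([-1.78855335e-03, -1.00486276e-04,  1.85105573e-03,  4.12479948e-04,
       -7.53097807e-05,  1.33398486e-03]), 'joint_torque': array([-1.18562334e-04, -4.57551992e+01, -2.51911390e+01,  1.53361577e-05,
        1.35808589e-02, -4.64405517e-06]), 'tcp_pos': array([ 0.16083461, -0.55136169,  0.25238025]), 'tcp_rot': array([-0.10003629,  0.70072927, -0.69927261,  0.09994519]), 'contact_force': array([-0.23268083, -0.54978784, -0.0605631 ]), 'ft_torque': array([-0.01139155, -0.00303091, -0.00310969]), 'gripper_width': 0.08550660181363819} 0.022
side {'camera_matrix': array([[619.85660308,   0.        , 322.98841969],
       [  0.        , 619.85660308, 242.94587032],
       [  0.        ,   0.        ,   1.        ]]), 'camera_from_world': array([[ 0.95551425, -0.2941015 , -0.0222896 , -0.51130056],
       [-0.15353996, -0.43146635, -0.88896697,  0.15581706],
       [ 0.25182931,  0.85284295, -0.45742857,  1.33695373],
  
[... 1101 characters left out ...]
.0], 0.67), ([479.0, 328.0], 0.66)]
pick [([423.0, 344.0], 0.88), ([427.0, 297.0], 0.79), ([389.0, 334.0], 0.77)]
stand [([307.0, 184.0], 0.97), ([449.0, 171.0], 0.74)]
holder [([428.0, 270.0], 0.8)]
mug [([449.0, 175.0], 0.72), ([176.0, 225.0], 0.51)]
pepper_mill [([171.0, 228.0], 0.77)]
spice_jar [([460.0, 214.0], 0.56), ([285.0, 224.0], 0.21)]
matchbox [([285.0, 228.0], 0.89)]
station0 [([304.0, 170.0], 0.88), ([248.0, 167.0], 0.86), ([362.0, 171.0], 0.81), ([430.0, 269.0], 0.29)]
station1 [([304.0, 170.0], 0.88), ([248.0, 167.0], 0.86), ([362.0, 171.0], 0.81), ([430.0, 269.0], 0.29)]
station2 [([304.0, 170.0], 0.88), ([248.0, 167.0], 0.86), ([362.0, 171.0], 0.81), ([430.0, 269.0], 0.29)]
```

View pics/top0.png

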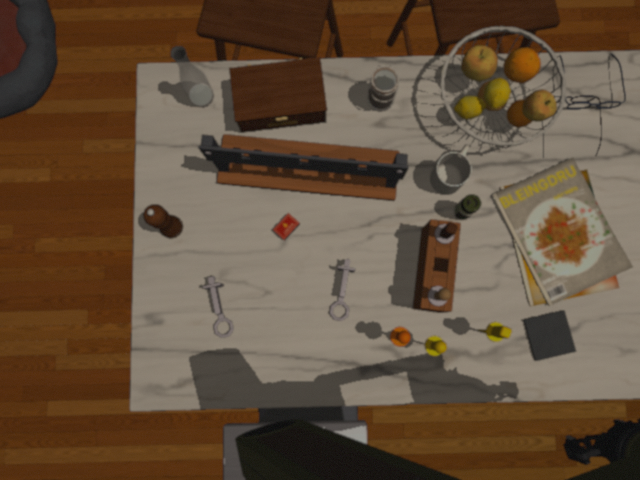

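View pics/side0.png

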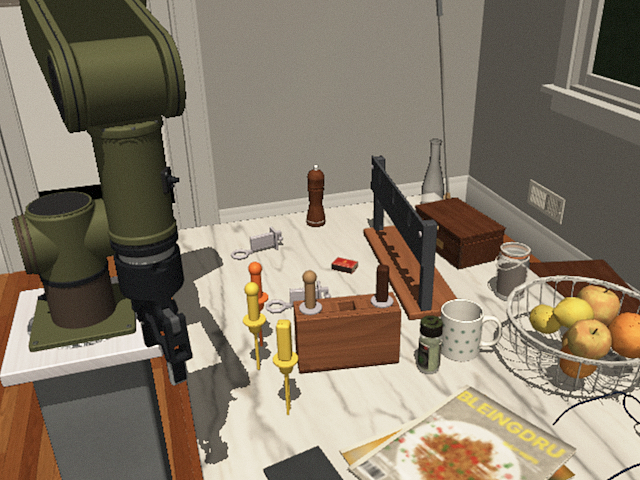

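```bash
cat > h.py <<'E'
from plant import robot
import cv2,numpy as np
from scipy.spatial.transform import Rotation as R
def unproj(c,uv,z,k=None):
    k=k or robot.get_calibration(c); K=k["camera_matrix"]; T=k["camera_from_world"]
    o=-T[:3,:3].T@T[:3,3]; d=T[:3,:3].T@np.linalg.inv(K)@[uv[0],uv[1],1]
    return o+d*(z-o[2])/d[2]
def proj(c,p,k=None):
    k=k or robot.get_calibration(c); q=k["camera_from_world"]@[*p,1]; q=k["camera_matrix"]@q[:3]; return q[:2]/q[2]
def tri(a,ua,b,ub):
    A=[]
    for c,u in((a,ua),(b,ub)):
        k=robot.get_calibration(c) if isinstance(c,str) else c
        P=k["camera_matrix"]@k["camera_from_world"][:3]; A+= [u[0]*P[2]-P[0],u[1]*P[2]-P[1]]
    v=np.linalg.svd(A)[2][-1]; return v[:3]/v[3]
def shot(c,name):
    im=robot.read_camera(c); cv2.imwrite(f"pics/{name}.png",im[:,:,::-1]); return im
def goto(p,yaw=None):
    """tool shift to world TCP p, twist so that jaw axis (tool z) lies at world angle yaw (mod pi)"""
    s=robot.observe(); M=R.from_quat(s["tcp_rot"]).as_matrix()
    d=M.T@(np.array(p)-s["tcp_pos"]); tw=0
    if yaw is not None:
        # +twist about tool y (down) is clockwise from above
        cur=np.arctan2(M[1,2],M[0,2]); tw=-((yaw-cur+np.pi/2)%np.pi-np.pi/2)
    print("tcp",s["tcp_pos"].round(4),"shift",d.round(4),"twist",round(tw,4),"clock",round(s["clock"],2),"j6",s["joint_positions"][5].round(2)); return d,tw
E
python3 - <<'E'
from h import *
np.set_printoptions(suppress=True,precision=4)
for n,u,z in [("st0",(248,167),.14),("st1",(304,170),.14),("st2",(362,171),.14),("b0o",(216,284),0),("b0ring",(222,327),.01),("b1o",(344,270),0),("b1ring",(338.5,311.5),.01),("pickflange",(437,296),.125),("forkflange",(446,233),.125),("match",(285,228),0.01),("stand0",(307,184),0)]:
    print(n,unproj("top",u,z))
print("holder corners",[unproj("top",u,.12) for u in((431,220),(461,222),(455,310),(419,308))])
print("rail ends top", [unproj("top",u,.218) for u in ((208,140),(402,158))])
for n,u,v in [("fork",(437,296),(310,308)),]: print(tri("top",u,"side",v))
print(tri("top",(447,233),"side",(382,299)))
M=R.from_quat(robot.observe()["tcp_rot"]).as_matrix();print(M)
E
```

```text
st0 [0.702  0.0809 0.14  ]
st1 [ 0.6923 -0.0375  0.14  ]
st2 [ 0.6868 -0.16    0.14  ]
b0o [0.4666 0.1752 0.    ]
b0ring [0.3682 0.1596 0.01  ]
b1o [ 0.4913 -0.1202  0.    ]
b1ring [ 0.3963 -0.1046  0.01  ]
pickflange [ 0.4203 -0.3073  0.125 ]
forkflange [ 0.552  -0.3332  0.125 ]
match [0.5914 0.0136 0.01  ]
stand0 [ 0.6969 -0.0392  0.    ]
holder corners [array([ 0.5815, -0.304 ,  0.12  ]), array([ 0.5755, -0.3673,  0.12  ]), array([ 0.3907, -0.344 ,  0.12  ]), array([ 0.3967, -0.2696,  0.12  ])]
rail ends top [array([0.7373, 0.1498, 0.218 ]), array([ 0.6899, -0.2346,  0.218 ])]
[ 0.4194 -0.308   0.1197]
[ 0.5497 -0.3341  0.1278]
[[-0.96  0.    0.28]
 [-0.28  0.   -0.96]
 [-0.   -1.   -0.  ]]
```

```bash
python3 - <<'E'
from h import *
goto((0.45,-0.08,0.36),np.radians(85))
T=robot.get_calibration("wrist")["camera_from_world"]; o=-T[:3,:3].T@T[:3,3]
M=R.from_quat(robot.observe()["tcp_rot"]).as_matrix()
print("cam in tool",M.T@(o-robot.observe()["tcp_pos"]),"fwd",M.T@T[2,:3],"right",M.T@T[0,:3], robot.get_calibration("wrist")["camera_matrix"])
E
```

```text
tcp [ 0.161  -0.552   0.2533] shift [-0.4096 -0.1067 -0.3722] twist 0.3711 clock 1.4 j6 -0.07
cam in tool [-0.07139601 -0.11967916  0.0003482 ] fwd [2.78195637e-01 9.60524194e-01 6.78059652e-04] right [-9.74278749e-04 -4.23746923e-04  9.99999436e-01] [[388.50565724   0.         318.01696636]
 [  0.         388.50565724 235.44998982]
 [  0.           0.           1.        ]]
```

>>> drive_tool(series=[[-0.01,-0.107,-0.01,0.05],[-0.41,-0.107,-0.372,0.371],[-0.41,-0.107,-0.372,0.371],[-0.41,-0.107,-0.372,0.371],[-0.41,-0.107,-0.372,0.371],[-0.41,-0.107,-0.372,0.371],[-0.41,-0.107,-0.372,0.371],[-0.41,-0.107,-0.372,0.371],[-0.41,-0.107,-0.372,0.371],[-0.41,-0.107,-0.372,0.371],[-0.41,-0.107,-0.372,0.371],[-0.41,-0.107,-0.372,0.371]])

```text
clock: 2.9
tcp_pos: [0.4501, -0.0802, 0.3601]
tcp_rot: [-0.03, -0.706, 0.707, 0.031]
contact_force: [0.0, 0.3, -0.4]
gripper_width: 0.0853
```

```bash
python3 - <<'E'
from h import *
im=shot("wrist","w1"); goto((0.62,-0.04,0.36),np.radians(86))
k=robot.get_calibration("wrist")
for n in ["bracket0","pick","fork"]:
  for d in robot.landmark_of("wrist",n): print(n,np.round(d["uv"]),d["p"],unproj("wrist",d["uv"],0,k))
E
```

```text
tcp [ 0.4498 -0.0807  0.3601] shift [-0.166  -0.     -0.0554] twist -0.0178 clock 2.95 j6 1.39
bracket0 [352. 145.] 0.96 [ 0.49151863 -0.1263723   0.        ]
bracket0 [113. 192.] 0.85 [0.4601276  0.17445681 0.        ]
pick [438. 260.] 0.75 [ 0.33540919 -0.22952954  0.        ]
pick [514. 137.] 0.75 [ 0.48443732 -0.31974191  0.        ]
pick [494. 267.] 0.62 [ 0.31942865 -0.30184028  0.        ]
fork [593. 240.] 0.78 [ 0.34546577 -0.42789078  0.        ]
fork [516. 136.] 0.29 [ 0.4849977  -0.32268184  0.        ]
```

View pics/w1.png

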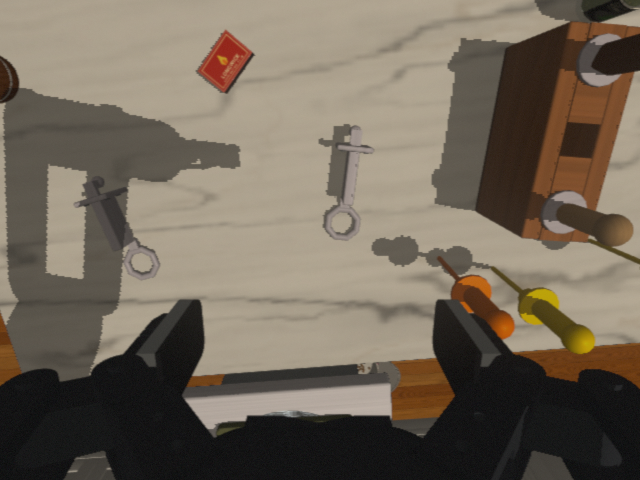

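>>> drive_tool(series=[[-0.166,0,-0.055,-0.018],[-0.166,0,-0.055,-0.018],[-0.166,0,-0.055,-0.018],[-0.166,0,-0.055,-0.018],[-0.166,0,-0.055,-0.018]])

```text
clock: 3.72
tcp_pos: [0.6198, -0.0408, 0.3597]
tcp_rot: [-0.024, -0.707, 0.707, 0.026]
contact_force: [-0.7, -0.3, -0.3]
gripper_width: 0.0854
```

```bash
python3 - <<'E'
from h import *
im=shot("wrist","w2"); goto((0.62,-0.04,0.36),np.radians(86))
k=robot.get_calibration("wrist"); np.save("k2.npy",k,allow_pickle=True)
for n in ["station0","stand"]:
  for d in robot.landmark_of("wrist",n): print(n,np.round(d["uv"]),d["p"],unproj("wrist",d["uv"],0.14 if n[-1]=='0' else 0,k))
E
```

```text
tcp [ 0.6194 -0.0407  0.3602] shift [-0.0005  0.0002 -0.0008] twist -0.0008 clock 3.77 j6 1.51
station0 [309. 116.] 0.94 [ 0.6964495  -0.03903218  0.14      ]
stand [309. 119.] 0.86 [ 6.95822666e-01 -3.58544718e-02 -5.55111512e-17]
```

View pics/w2.png

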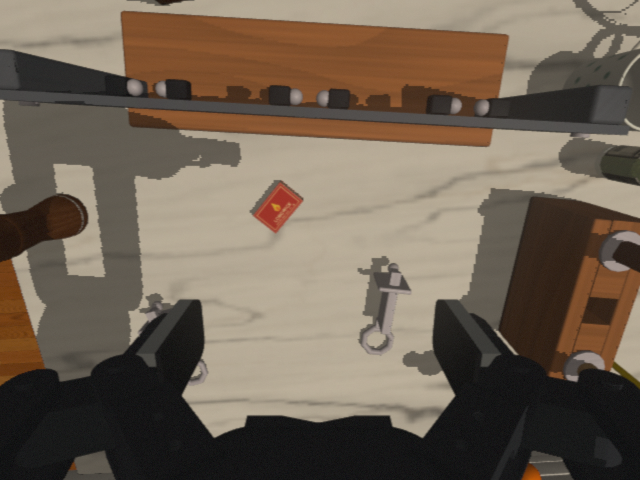

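```bash
python3 - <<'E'
from h import *
np.set_printoptions(suppress=True,precision=4)
k=np.load("k2.npy",allow_pickle=True).item()
f=[unproj("",u,.018,k) for u in((133,126),(490,146),(507,36),(122,12))]
f=np.array(f);print(f); 
for a,b in((1,0),(2,3)): d=f[b]-f[a]; print("yaw",np.degrees(np.arctan2(-d[0],d[1])),np.linalg.norm(d))
c=f.mean(0); print("foot centre",c,"depth",np.linalg.norm(f[0]-f[3]))
im=cv2.imread("pics/w2.png")
# rail strip edges: vertical profile dark columns
g=cv2.cvtColor(im,cv2.COLOR_BGR2GRAY).astype(int)
pts=[]
for u in (60,200,240,380,420,560):
    col=g[85:145,u]; e=[(85+i,col[i+1]-col[i]) for i in range(59) if abs(col[i+1]-col[i])>15]; print(u,e)
E
python3 -c "
import cv2;i=cv2.imread('pics/w2.png');i=cv2.resize(i[60:160,100:500],(800,200),interpolation=cv2.INTER_CUBIC);j=cv2.imread('pics/w1.png');j=cv2.resize(j[110:300,60:400],(800,390),interpolation=cv2.INTER_CUBIC);import numpy as np;cv2.imwrite('pics/c1.png',np.vstack([i,j]))"
```

```text
[[ 0.7017  0.1653  0.018 ]
 [ 0.6508 -0.2433  0.018 ]
 [ 0.7659 -0.2554  0.018 ]
 [ 0.8175  0.1534  0.018 ]]
yaw -7.100170347480823 0.41179992277042654
yaw -7.19467027378619 0.41203539207064277
foot centre [ 0.734 -0.045  0.018] depth 0.11640652783773277
60 [(92, np.int64(29)), (100, np.int64(-24)), (103, np.int64(41))]
200 [(96, np.int64(-20)), (100, np.int64(16)), (111, np.int64(33)), (130, np.int64(70)), (137, np.int64(-56))]
240 [(85, np.int64(-26)), (113, np.int64(18)), (114, np.int64(16)), (132, np.int64(43)), (133, np.int64(26))]
380 [(94, np.int64(-24)), (120, np.int64(-20)), (122, np.int64(21)), (140, np.int64(51)), (141, np.int64(26))]
420 [(85, np.int64(-30)), (113, np.int64(16)), (122, np.int64(-18)), (124, np.int64(26)), (142, np.int64(34)), (143, np.int64(43))]
560 [(89, np.int64(-36)), (121, np.int64(29)), (131, np.int64(32)), (132, np.int64(58))]
```

View pics/c1.png

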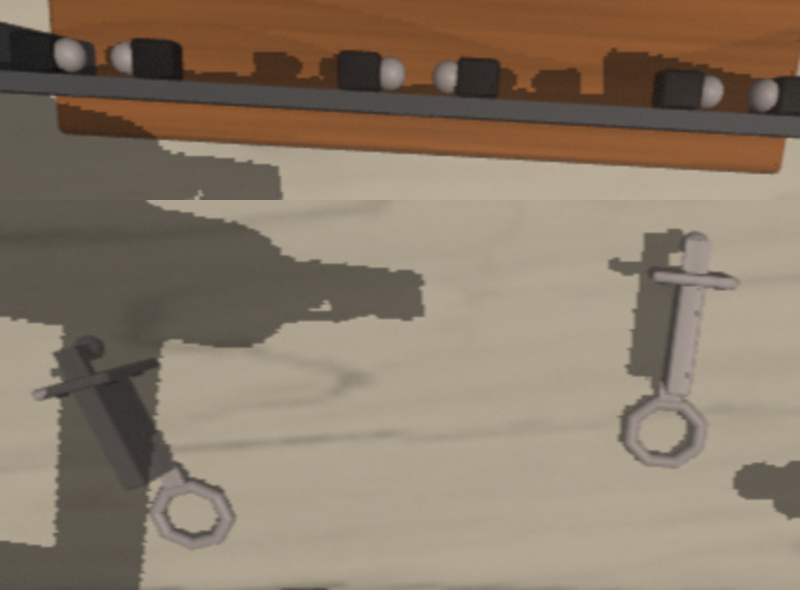

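```bash
python3 - <<'E'
from h import *
np.set_printoptions(suppress=True,precision=4)
k=np.load("k2.npy",allow_pickle=True).item()
def tm(p,q): T=np.eye(4);T[:3,:3]=R.from_quat(q).as_matrix();T[:3,3]=p;return T
s=robot.observe(); W2=tm(s["tcp_pos"],s["tcp_rot"]); C=robot.get_calibration("wrist")["camera_from_world"]@W2
q1=np.array([-0.0305,-0.7065,0.7065,0.0305]);W1=tm([.4498,-.0807,.3601],q1/np.linalg.norm(q1))
M=W1[:3,:3];print("jaw yaw1",np.degrees(np.arctan2(M[1,2],M[0,2])))
k1=dict(camera_matrix=k["camera_matrix"],camera_from_world=C@np.linalg.inv(W1))
for n,r,p in(("b1",(342.2,222),(355.4,148)),("b0",(141.6,262.5),(101.2,197.7))):
    a=unproj("",r,.008,k1);b=unproj("",p,.052,k1);d=b-a
    print(n,a,b,"yaw",np.degrees(np.arctan2(d[1],d[0])),np.hypot(d[0],d[1]),"(95)")
print("rail front top",unproj("",(308,118),.218,k), [unproj("",u,.185,k) for u in((148.5,87),(309.5,97.5),(468,106.5))])
E
```

```text
jaw yaw1 -94.943911877345
b1 [ 0.3998 -0.1071  0.008 ] [ 0.4918 -0.1249  0.052 ] yaw -10.983683515848975 0.09371914036969718 (95)
b0 [0.3681 0.1544 0.008 ] [0.4619 0.1606 0.052 ] yaw 3.76088708170242 0.09395167137105401 (95)
rail front top [ 0.6941 -0.0398  0.218 ] [array([0.7234, 0.0725, 0.185 ]), array([ 0.7084, -0.0411,  0.185 ]), array([ 0.6943, -0.1546,  0.185 ])]
```

```bash
python3 - <<'E'
from h import *
goto((0.4535,-.1175,.033),np.radians(79))
E
```

```text
tcp [ 0.6193 -0.0406  0.3609] shift [0.16   0.3279 0.0884] twist 0.1214 clock 3.88 j6 1.51
```

>>> drive_tool(series=[[0.08,0.03,0.044,0.06],[0.16,0.08,0.088,0.121],[0.16,0.13,0.088,0.121],[0.16,0.18,0.088,0.121],[0.16,0.22,0.088,0.121],[0.16,0.22,0.088,0.121],[0.16,0.22,0.088,0.121]])

```text
clock: 4.75
tcp_pos: [0.4561, -0.117, 0.1421]
tcp_rot: [-0.068, -0.704, 0.704, 0.066]
contact_force: [0.5, -0.3, 1.0]
gripper_width: 0.0857
```

```bash
python3 - <<'E'
from h import *
im=shot("wrist","w3"); k=robot.get_calibration("wrist"); np.save("k3.npy",k,allow_pickle=True)
goto((0.4535,-.1175,.033),np.radians(79))
E
```

```text
tcp [ 0.4572 -0.1172  0.1428] shift [0.0042 0.1098 0.0009] twist 0.0017 clock 4.8 j6 1.42
```

View pics/w3.png

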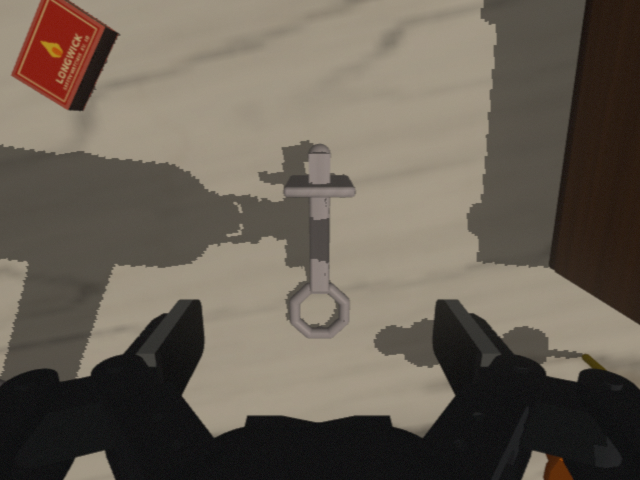

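>>> drive_tool(series=[[0,0.05,0,0],[0,0.09,0,0],[0,0.109,0,0],[0,0.109,0,0],[0,0.109,0,0]])

```text
clock: 5.42
tcp_pos: [0.4572, -0.1171, 0.0331]
tcp_rot: [-0.069, -0.704, 0.704, 0.065]
contact_force: [0.5, 0.2, 0.9]
gripper_width: 0.0856
```

>>> drive_tool(series=[[0,0,0,0],[0,0,0,0],[0,0,0,0],[0,0,0,0],[0,0,0,0],[0,0,0,0],[0,0,0,0],[0,0,0,0]], fingers=1, force=60)

```text
clock: 6.42
tcp_pos: [0.4549, -0.1165, 0.0315]
tcp_rot: [-0.067, -0.704, 0.704, 0.067]
contact_force: [-1.7, -0.7, 4.8]
gripper_width: 0.0111
```

```bash
python3 - <<'E'
from h import *
S=np.array([.6943,-.0400]);a=np.radians(-7.15);ex=np.array([np.cos(a),np.sin(a)]);ey=np.array([-np.sin(a),np.cos(a)])
s=robot.observe();M=R.from_quat(s["tcp_rot"]).as_matrix();y=np.arctan2(-M[1,2],-M[0,2]);
b=y-np.pi/2; bx=np.array([np.cos(b),np.sin(b)])
print("yaw bracket",np.degrees(b)%180-180)
o=np.array([.4918,-.1249])+.003*bx; off=(o-s["tcp_pos"][:2])@bx; print("origin ahead of tcp",off)
st=S-.12*ey
p=st-ex*(off+.045); goto((*p,s["tcp_pos"][2]+.165),a+np.pi/2)
p=st-ex*(off); goto((*p,s["tcp_pos"][2]+.165),a+np.pi/2)
E
```

```text
yaw bracket -10.892137801038302
origin ahead of tcp 0.04084927444578447
tcp [ 0.4549 -0.1165  0.0315] shift [-0.1428 -0.165   0.0049] twist -0.0653 clock 6.42 j6 1.42
tcp [ 0.4549 -0.1165  0.0315] shift [-0.1877 -0.165   0.002 ] twist -0.0653 clock 6.42 j6 1.42
```

>>> drive_tool(series=[[0,-0.05,0,0],[0,-0.11,0,0],[-0.03,-0.165,0,-0.02],[-0.08,-0.165,0.003,-0.04],[-0.12,-0.165,0.005,-0.065],[-0.135,-0.165,0.005,-0.065],[-0.135,-0.165,0.005,-0.065],[-0.135,-0.165,0.005,-0.065],[-0.135,-0.165,0.005,-0.065]])

```text
clock: 7.55
tcp_pos: [0.5849, -0.1465, 0.1961]
tcp_rot: [0.044, 0.706, -0.706, -0.045]
contact_force: [-0.0, 0.2, -1.6]
gripper_width: 0.0113
```

```bash
cat >> h.py <<'E'
S=np.array([.6943,-.0400]);a=np.radians(-7.15);ex=np.array([np.cos(a),np.sin(a)]);ey=np.array([-np.sin(a),np.cos(a)])
E
python3 - <<'E'
from h import *
shot("wrist","w4"); np.save("k4.npy",robot.get_calibration("wrist"),allow_pickle=True)
im=shot("side","s4"); cv2.imwrite("pics/s4c.png",cv2.resize(im[150:330,300:500,::-1],None,fx=3,fy=3))
st=S-.12*ey
p=st-ex*.0408; goto((*p,.1965),a+np.pi/2); print(robot.observe()["gripper_width"])
E
```

```text
tcp [ 0.5855 -0.1466  0.1965] shift [-0.0538 -0.0001  0.0006] twist -0.0005 clock 7.65 j6 1.38
0.011344402935455643
```

View pics/w4.png

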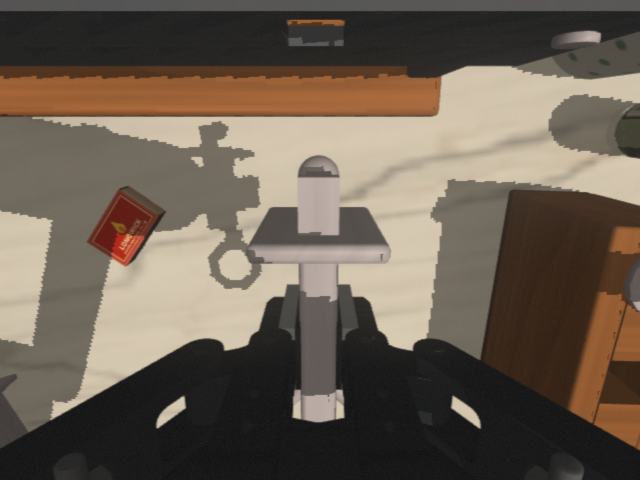

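>>> drive_tool(series=[[-0.015,0,-0.0008,0],[-0.03,0,-0.0008,0],[-0.04,0,-0.0008,0],[-0.048,0,-0.0008,0],[-0.052,0,-0.0008,0],[-0.054,0,-0.0008,0],[-0.054,0,-0.0008,0],[-0.054,0,-0.0008,0]])

```text
clock: 8.65
tcp_pos: [0.6398, -0.1528, 0.1964]
tcp_rot: [0.044, 0.706, -0.706, -0.044]
contact_force: [-0.3, -0.1, -1.6]
gripper_width: 0.0111
```

```bash
python3 - <<'E'
from h import *
im=shot("wrist","w5")
st=S-.12*ey
p=st-ex*.0408; goto((*p,.1965),a+np.pi/2); print(robot.observe()["contact_force"])
E
```

```text
tcp [ 0.6398 -0.1528  0.1964] shift [ 0.0008 -0.0001  0.0013] twist -0.0005 clock 8.7 j6 1.4
[-0.3572602   0.17871086 -1.60347582]
```

View pics/w5.png

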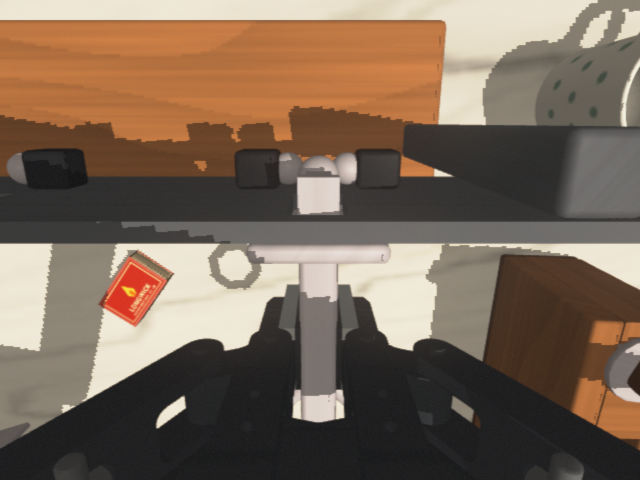

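>>> drive_tool(series=[[-0.001,0,0,0],[-0.002,0,0,0],[-0.002,0,0,0]])

```text
clock: 9.07
tcp_pos: [0.6408, -0.1529, 0.1963]
tcp_rot: [0.043, 0.706, -0.706, -0.045]
contact_force: [-5.8, 0.4, 1.6]
gripper_width: 0.0112
```

>>> drive_tool(series=[[0.0007,0.003,0,0],[0.0007,0.006,0,0],[0.0007,0.009,0,0],[0.0007,0.012,0,0],[0.0007,0.014,0,0],[0.0007,0.016,0,0],[0.0007,0.018,0,0],[0.0007,0.02,0,0],[0.0007,0.022,0,0],[0.0007,0.024,0,0],[0.0007,0.025,0,0],[0.0007,0.025,0,0]])

```text
clock: 10.58
tcp_pos: [0.6407, -0.1528, 0.1716]
tcp_rot: [0.044, 0.706, -0.706, -0.045]
contact_force: [-6.6, 0.9, 4.8]
gripper_width: 0.0113
```

>>> drive_tool(series=[[0.0005,0.001,0,0],[0.0005,0.002,0,0],[0.0005,0.002,0,0]])

```text
clock: 10.95
tcp_pos: [0.6407, -0.1528, 0.1714]
tcp_rot: [-0.044, -0.706, 0.706, 0.044]
contact_force: [-9.5, 1.7, 11.7]
gripper_width: 0.0111
```

>>> drive_tool(series=[[0.0005,0,0,0],[0.0005,0,0,0],[0.0005,0,0,0],[0.0005,0,0,0],[0.0005,0,0,0],[0.0005,0,0,0]], fingers=-0.2)

```text
clock: 11.7
tcp_pos: [0.6405, -0.1529, 0.1692]
tcp_rot: [0.044, 0.706, -0.706, -0.044]
contact_force: [0.4, -0.2, 0.2]
gripper_width: 0.0513
```

>>> drive_tool(series=[[0,-0.05,0,0],[0,-0.1,0,0],[0,-0.13,0,0],[0.05,-0.13,0,0],[0.1,-0.13,0,0],[0.1,-0.13,0,0],[0.1,-0.13,0,0]])

```text
clock: 12.58
tcp_pos: [0.5418, -0.1406, 0.2999]
tcp_rot: [-0.045, -0.706, 0.706, 0.044]
contact_force: [-0.4, -0.8, -1.1]
gripper_width: 0.0514
```

```bash
python3 - <<'E'
from h import *
a1=shot("wrist","w6"); im=shot("side","s6"); c=im[170:320,340:480,::-1]
cv2.imwrite("pics/c6.png",np.hstack([cv2.resize(a1[:,:,::-1],(400,300)),cv2.resize(c,(280,300))]))
k=robot.get_calibration("side"); st=S-.12*ey
for n,x,z in(("origin",0,.14),("ringtop",-.098,.15),("platetop",-.006,.192),("ringfrontTop",-.12,.15),("ringfront16",-.12,.166)): 
    p=st+ex*x; u=proj("side",(*p,z),k); print(n,u.round(1),"crop",(400+(u[0]-340)*2,(u[1]-170)*2))
for n in["bracket0"]:
  for cam in("side","top"):
    if cam=="top":robot.read_camera("top")
    for d in robot.landmark_of(cam,n): print(cam,np.round(d["uv"]),d["p"])
goto((.42,.158,.20),np.radians(94))
E
```

```text
origin [409.  240.9] crop (np.float64(537.9592177593081), np.float64(141.8022817207197))
ringtop [363.7 241.2] crop (np.float64(447.47226190608694), np.float64(142.49029566306058))
platetop [407.2 218.8] crop (np.float64(534.4364244632557), np.float64(97.6526746121765))
ringfrontTop [353.4 242.3] crop (np.float64(426.79749640916214), np.float64(144.57311954732802))
ringfront16 [353.4 235.4] crop (np.float64(426.79985282222117), np.float64(130.78114702089294))
side [408. 238.] 0.77
side [275. 244.] 0.73
top [214. 286.] 0.82
top [432. 271.] 0.2
tcp [ 0.5423 -0.1406  0.2991] shift [ 0.1586  0.0991 -0.2811] twist -0.1948 clock 12.82 j6 1.37
```

View pics/c6.png

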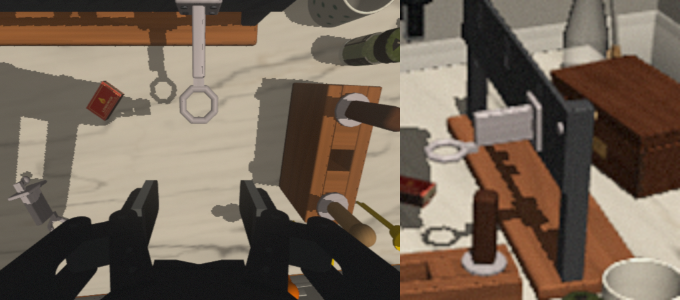

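>>> drive_tool(series=[[0.05,0,-0.05,-0.05],[0.1,0.03,-0.11,-0.1],[0.15,0.06,-0.17,-0.15],[0.158,0.099,-0.23,-0.195],[0.158,0.099,-0.281,-0.195],[0.158,0.099,-0.281,-0.195],[0.158,0.099,-0.281,-0.195],[0.158,0.099,-0.281,-0.195]], fingers=-1)

```text
clock: 13.82
tcp_pos: [0.4201, 0.158, 0.2003]
tcp_rot: [0.025, -0.706, 0.707, -0.025]
contact_force: [-1.1, -1.4, -0.4]
gripper_width: 0.0853
```

```bash
python3 - <<'E'
from h import *
im=shot("wrist","w7"); k=robot.get_calibration("wrist"); np.save("k7.npy",k,allow_pickle=True)
goto((.42,.158,.033),np.radians(94))
E
```

```text
tcp [0.4201 0.1576 0.2004] shift [ 0.0002  0.1674 -0.0005] twist -0.0002 clock 13.88 j6 1.77
```

View pics/w7.png

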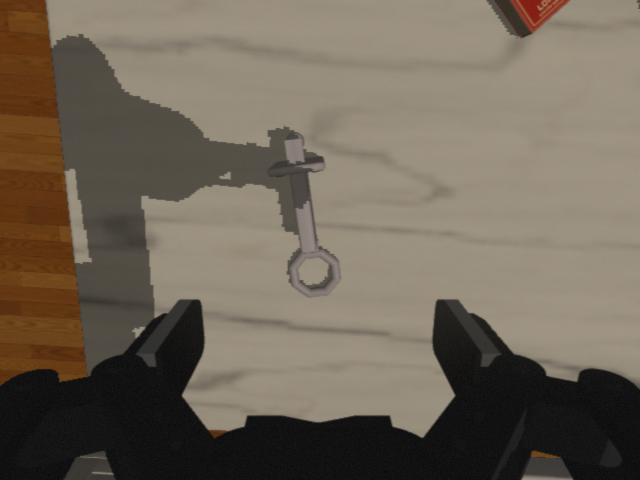

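```bash
python3 - <<'E'
from h import *
k=np.load("k7.npy",allow_pickle=True).item()
A=unproj("",(314,272),.008,k);b=unproj("",(296.5,164.5),.052,k);d=b-A;y=np.arctan2(d[1],d[0])
print(A,b,np.degrees(y),np.hypot(*d[:2]))
p=b[:2]-.039*np.array([np.cos(y),np.sin(y)])
goto((*p,.033),y+np.pi/2)
E
```

```text
[0.36850296 0.15695732 0.008     ] [0.46331482 0.17494764 0.052     ] 10.744008098974627 0.0965035723045483
tcp [0.4201 0.1576 0.2004] shift [-0.0055  0.1674 -0.0098] twist -0.118 clock 13.88 j6 1.77
```

>>> drive_tool(series=[[-0.0055,0.03,-0.01,-0.06],[-0.0055,0.08,-0.01,-0.118],[-0.0055,0.13,-0.01,-0.118],[-0.0055,0.15,-0.01,-0.118],[-0.0055,0.167,-0.01,-0.118],[-0.0055,0.167,-0.01,-0.118],[-0.0055,0.167,-0.01,-0.118]])

```text
clock: 14.75
tcp_pos: [0.4253, 0.1679, 0.034]
tcp_rot: [-0.065, 0.704, -0.704, 0.066]
contact_force: [0.4, 0.3, -0.4]
gripper_width: 0.0852
```

>>> drive_tool(series=[[0,0,0,0],[0,0,0,0],[0,0,0,0],[0,0,0,0],[0,0,0,0],[0,0,0,0],[0,0,0,0],[0,0,0,0]], fingers=1)

```text
clock: 15.75
tcp_pos: [0.4244, 0.1686, 0.0336]
tcp_rot: [-0.066, 0.704, -0.704, 0.066]
contact_force: [-1.0, 0.3, 5.9]
gripper_width: 0.0114
```

```bash
python3 - <<'E'
from h import *
s=robot.observe();print(s["gripper_width"],s["contact_force"])
st=S+.12*ey; p=st-ex*(.0408+.055); goto((*p,s["tcp_pos"][2]+.165),a+np.pi/2)
E
```

```text
0.011421618871166625 [-0.96299824  0.30446508  5.93824892]
tcp [0.4244 0.1686 0.0336] shift [-0.172  -0.165   0.1117] twist 0.3127 clock 15.75 j6 1.67
```

>>> drive_tool(series=[[0,-0.05,0,0],[0,-0.11,0,0],[-0.03,-0.165,0.02,0.1],[-0.08,-0.165,0.06,0.2],[-0.13,-0.165,0.1,0.313],[-0.172,-0.165,0.112,0.313],[-0.172,-0.165,0.112,0.313],[-0.172,-0.165,0.112,0.313],[-0.172,-0.165,0.112,0.313]])

```text
clock: 16.88
tcp_pos: [0.6125, 0.0909, 0.1978]
tcp_rot: [-0.043, -0.706, 0.706, 0.045]
contact_force: [-1.4, 0.6, -1.5]
gripper_width: 0.011
```

```bash
python3 - <<'E'
from h import *
im=shot("wrist","w8"); k=robot.get_calibration("wrist"); np.save("k8.npy",k,allow_pickle=True)
st=S+.12*ey; p=st-ex*.0408; goto((*p,.1986),a+np.pi/2)
E
```

```text
tcp [0.6127 0.091  0.1981] shift [-0.0565 -0.0006 -0.0002] twist 0.0004 clock 16.93 j6 1.77
```

View pics/w8.png

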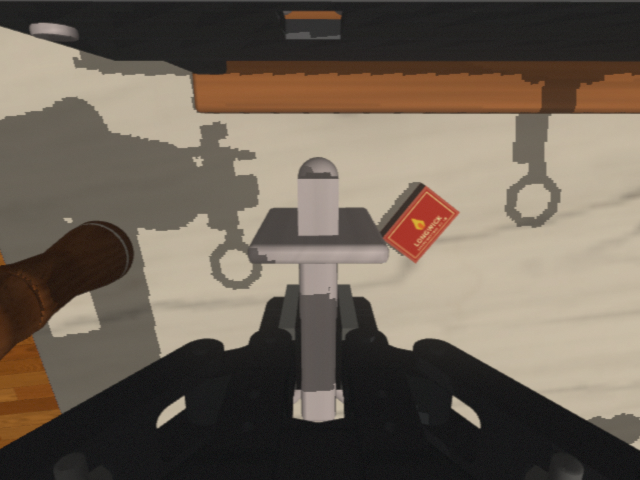

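>>> drive_tool(series=[[-0.015,0,-0.0014,0],[-0.03,0,-0.0014,0],[-0.04,0,-0.0014,0],[-0.048,0,-0.0014,0],[-0.053,0,-0.0014,0],[-0.055,0,-0.0014,0],[-0.055,0,-0.0014,0],[-0.055,0,-0.0014,0]])

```text
clock: 17.92
tcp_pos: [0.6686, 0.0851, 0.1983]
tcp_rot: [0.044, 0.706, -0.706, -0.044]
contact_force: [0.5, 0.2, -1.4]
gripper_width: 0.011
```

>>> drive_tool(series=[[-0.001,0,0,0],[-0.002,0,0,0],[-0.002,0,0,0]])

```text
clock: 18.3
tcp_pos: [0.6711, 0.0849, 0.1984]
tcp_rot: [0.044, 0.706, -0.706, -0.044]
contact_force: [0.2, 0.3, -1.7]
gripper_width: 0.0113
```

```bash
python3 - <<'E'
from h import *
im=shot("wrist","w9"); cv2.imwrite("pics/w9c.png",im[130:330,160:480,::-1])
st=S+.12*ey; p=st-ex*.0408; goto((*p,.1986),a+np.pi/2)
E
```

```text
tcp [0.671  0.0848 0.1983] shift [ 0.0022 -0.0003  0.0009] twist -0.0004 clock 18.35 j6 1.76
```

View pics/w9c.png

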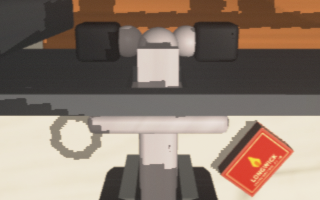

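>>> drive_tool(series=[[-0.001,0,0,0],[-0.002,0,0,0],[-0.002,0,0,0]])

```text
clock: 18.73
tcp_pos: [0.6714, 0.0848, 0.1981]
tcp_rot: [0.043, 0.706, -0.706, -0.045]
contact_force: [-4.8, -0.0, 1.7]
gripper_width: 0.0112
```

>>> drive_tool(series=[[0.0008,0.003,0,0],[0.0008,0.006,0,0],[0.0008,0.009,0,0],[0.0008,0.012,0,0],[0.0008,0.014,0,0],[0.0008,0.016,0,0],[0.0008,0.018,0,0],[0.0008,0.02,0,0],[0.0008,0.022,0,0],[0.0008,0.024,0,0],[0.0008,0.026,0,0],[0.0008,0.027,0,0],[0.0008,0.027,0,0]])

```text
clock: 20.35
tcp_pos: [0.6714, 0.085, 0.1735]
tcp_rot: [0.044, 0.706, -0.706, -0.044]
contact_force: [-9.1, 0.1, 13.2]
gripper_width: 0.011
```

Bottomed, with a 24.6 mm descent. Release, retreat, and check.

>>> drive_tool(series=[[0.0005,0,0,0],[0.0005,0,0,0],[0.0005,0,0,0],[0.0005,0,0,0],[0.0005,0,0,0],[0.0005,0,0,0]], fingers=-0.2)

```text
clock: 21.1
tcp_pos: [0.6717, 0.0847, 0.1712]
tcp_rot: [-0.044, -0.706, 0.706, 0.044]
contact_force: [-0.2, 0.0, 0.9]
gripper_width: 0.0511
```

>>> drive_tool(series=[[0,-0.05,0,0],[0,-0.1,0,0],[0,-0.15,0,0],[0.05,-0.15,0,0],[0.1,-0.15,0,0],[0.1,-0.15,0,0],[0.1,-0.15,0,0]])

```text
clock: 21.98
tcp_pos: [0.5729, 0.0973, 0.3219]
tcp_rot: [0.045, 0.706, -0.706, -0.043]
contact_force: [1.1, 0.2, 0.3]
gripper_width: 0.0514
```

```bash
python3 - <<'E'
from h import *
a1=shot("wrist","w10"); np.save("k10.npy",robot.get_calibration("wrist"),allow_pickle=True); im=shot("side","s10"); shot("top","t10")
cv2.imwrite("pics/c10.png",np.hstack([cv2.resize(a1[:,:,::-1],(400,300)),cv2.resize(im[140:290,280:480,::-1],(400,300))]))
k=robot.get_calibration("side")
for j in(1,-1):
  st=S+j*.12*ey
  for n,x,z in(("ringtop",-.098,.15),("ring16",-.098,.166),("platetop",-.006,.192)):
    p=st+ex*x; u=proj("side",(*p,z),k); print(j,n,u.round(1),"crop",(400+(u[0]-280)*2,(u[1]-140)*2))
# fork / pick approach
goto((.50,-.32,.34),a+np.pi/2)
E
```

```text
1 ringtop [340.9 197.1] crop (np.float64(521.7462374701174), np.float64(114.27682190941289))
1 ring16 [340.8 191. ] crop (np.float64(521.6254501983468), np.float64(102.01703638160501))
1 platetop [378.1 177.7] crop (np.float64(596.2700194383681), np.float64(75.40520699774811))
-1 ringtop [363.7 241.2] crop (np.float64(567.4722619060869), np.float64(202.49029566306058))
-1 ring16 [363.8 234.4] crop (np.float64(567.5926102379013), np.float64(188.72044177808812))
-1 platetop [407.2 218.8] crop (np.float64(654.4364244632557), np.float64(157.6526746121765))
tcp [0.5738 0.0971 0.3213] shift [ 0.021  -0.0188  0.4231] twist -0.0007 clock 22.12 j6 1.79
```

View pics/c10.png

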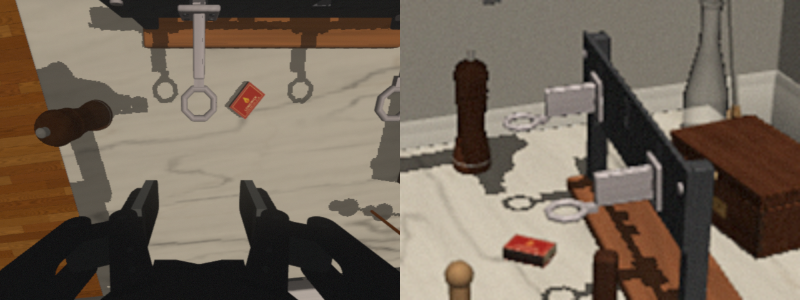

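>>> drive_tool(series=[[0.02,-0.04,0.06,0],[0.07,-0.04,0.12,0],[0.07,-0.04,0.18,0.02],[0.07,-0.04,0.24,0.05],[0.07,-0.04,0.3,0.067],[0.07,-0.04,0.36,0.067],[0.07,-0.04,0.42,0.067],[0.07,-0.04,0.42,0.067],[0.07,-0.04,0.42,0.067]], fingers=-1)

```text
clock: 23.25
tcp_pos: [0.4508, -0.3117, 0.3606]
tcp_rot: [0.068, 0.704, -0.703, -0.069]
contact_force: [1.0, 0.1, -0.2]
gripper_width: 0.0857
```

```bash
python3 - <<'E'
from h import *
np.set_printoptions(suppress=True,precision=4)
k0=np.load("k10.npy",allow_pickle=True).item()
print("ring0",unproj("",(318.4,164.8),.146,k0), "nominal",S+.12*ey-.098*ex)
im=shot("wrist","w11"); k=robot.get_calibration("wrist"); np.save("k11.npy",k,allow_pickle=True)
goto((.42,-.308,.16),np.radians(79)); goto((.551,-.3336,.16),np.radians(79))
for n in("fork","pick"):
  for d in robot.landmark_of("wrist",n): print(n,np.round(d["uv"]),d["p"],unproj("",d["uv"],.01,k))
E
```

```text
ring0 [0.6148 0.0916 0.146 ] nominal [0.612  0.0913]
tcp [ 0.4509 -0.3105  0.3608] shift [0.0307 0.2009 0.0038] twist -0.0006 clock 23.3 j6 1.08
tcp [ 0.4509 -0.3105  0.3608] shift [-0.1028  0.2008  0.0038] twist -0.0006 clock 23.3 j6 1.08
fork [320.  94.] 0.88 [ 0.5519 -0.3326  0.01  ]
fork [420. 247.] 0.64 [ 0.3475 -0.4227  0.01  ]
pick [324. 210.] 0.94 [ 0.4182 -0.3113  0.01  ]
pick [275. 278.] 0.9 [ 0.3405 -0.2315  0.01  ]
pick [328. 283.] 0.55 [ 0.3206 -0.298   0.01  ]
```

View pics/w11.png

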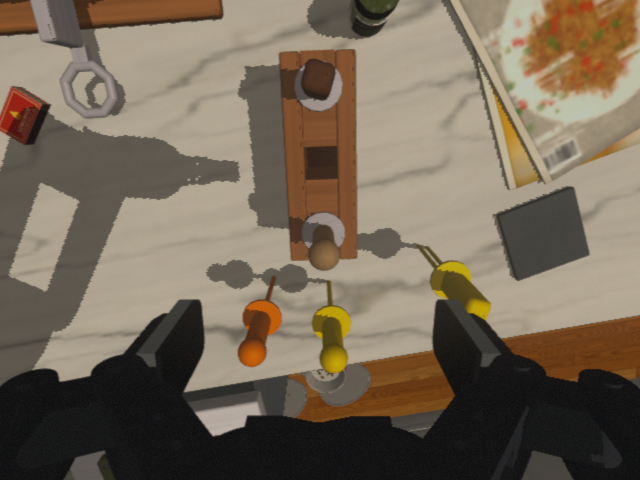

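```bash
python3 - <<'E'
from h import *
np.set_printoptions(suppress=True,precision=4)
k=np.load("k11.npy",allow_pickle=True).item()
im=cv2.imread("pics/w11.png"); hsv=cv2.cvtColor(im,cv2.COLOR_BGR2HSV)
sub=im[50:115,290:350].astype(int)
flange=(sub.min(2)>95).astype(np.uint8)
m=((sub[:,:,2]<95)).astype(np.uint8)
cs,_=cv2.findContours(m,cv2.RETR_EXTERNAL,cv2.CHAIN_APPROX_NONE)
for c in sorted(cs,key=cv2.contourArea)[-2:]:
    c=c+[290,50]; r=cv2.minAreaRect(c.astype(np.float32)); print(cv2.contourArea(c),r)
    P=np.array([unproj("",u,.195,k) for u in cv2.boxPoints(r)])
    for i in range(2): d=P[i+1]-P[i]; print(np.degrees(np.arctan2(d[1],d[0]))%180,np.hypot(*d[:2]))
    print("center at .195",P.mean(0))
print("\n".join("".join("#" if v else "." for v in row) for row in m[::1]))
f=[unproj("",u,.125,k) for u in((318.5,87),(323,234))]; print("flanges",f)
E
```

```text
0.0 ((335.0, 60.5), (1.0, 0.0), -90.0)
0.0 0.0
169.71842793872244 0.0006231959939722037
center at .195 [ 0.5587 -0.343   0.195 ]
1431.5 ((312.5, 82.5), (47.0, 45.0), 90.0)
79.00948233354691 0.0304227031532329
169.71842793872713 0.030168161352370267
center at .195 [ 0.5477 -0.3253  0.195 ]
............................................................
............................................................
............................................................
............................................................
............................................................
............................................................
............................................................
............................................................
............................................................
...................#########................................
..................#############..............#..............
.................################............#..............
................######################......................
...............##
[... 2535 characters left out ...]
.........
............#...............................................
............##..............................................
..............................................#.............
................#.............................#.............
...................#..........................#.............
...................#........................................
..........................###...............................
............................................................
............................................................
............................................................
flanges [array([ 0.55  , -0.3299,  0.125 ]), array([ 0.4204, -0.3092,  0.125 ])]
```

```bash
python3 - <<'E'
from h import *
goto((.5505,-.332,.163),np.radians(62.6))
E
```

```text
tcp [ 0.451  -0.3094  0.3612] shift [-0.102   0.1982  0.0035] twist 0.2876 clock 23.4 j6 1.08
```

>>> drive_tool(series=[[-0.05,0,0.002,0.14],[-0.102,0.03,0.0035,0.288],[-0.102,0.07,0.0035,0.288],[-0.102,0.1,0.0035,0.288],[-0.102,0.1,0.0035,0.288],[-0.102,0.1,0.0035,0.288],[-0.102,0.1,0.0035,0.288],[-0.102,0.1,0.0035,0.288]])

```text
clock: 24.4
tcp_pos: [0.5505, -0.334, 0.263]
tcp_rot: [-0.169, -0.686, 0.687, 0.167]
contact_force: [-0.5, -0.0, 0.3]
gripper_width: 0.0852
```

```bash
python3 - <<'E'
from h import *
goto((.5505,-.332,.163),np.radians(62.6))
shot("wrist","w12");np.save("k12.npy",robot.get_calibration("wrist"),allow_pickle=True)
k=robot.get_calibration("wrist")
for p in((.55,-.332,.125),(.55,-.332,.195)): print(proj("",p,k))
for d in robot.search_frame("wrist","fork"): print(d)
im=cv2.imread("pics/w12.png"); sub=im[160:460,220:420].astype(int)
m=(sub[::6,::4,2]<95)
print("\n".join("".join("#" if v else "." for v in row) for row in m))
E
```

```text
tcp [ 0.5505 -0.334   0.263 ] shift [ 0.0012  0.1    -0.0018] twist -0.0021 clock 24.4 j6 1.44
[315.839029   233.34514123]
[315.11550865 270.11380092]
{'extent': [286.7, 200.1, 342.9, 283.1], 'p': 0.62}
{'extent': [546.6, 368.8, 556.0, 377.1], 'p': 0.53}
..................................................
..........................####....................
...................#.##########...................
...............#################..................
............###############.......................
...........###########....#.......................
.........########.................................
......###.###..............#......................
.....##............#..............................
...##............#................................
.#..............#....######.......................
...........#################......................
............################......................
............################......................
.............################.....................
..............###############..#..................
..............###############
[... 1004 characters left out ...]
...............##.#..................
...........................#############..........
...........................##############.........
...........................##############.........
.........................##.###.#..######.........
.........................##........#######........
..........................#........########.......
.......############.......#...##############......
.......#####################################......
...############################################...
##################################################
##################################################
##################################################
##################################################
```

```bash
cat > fit.py <<'E'
from h import *
from scipy.optimize import differential_evolution
data=[]
for n,box in(("11",(50,100,292,345)),("12",(200,295,250,345))):
    k=np.load(f"k{n}.npy",allow_pickle=True).item(); im=cv2.imread(f"pics/w{n}.png").astype(int)
    m=((im[:,:,2]<95)&(im[:,:,2]-im[:,:,0]>8)).astype(np.uint8); w=np.zeros_like(m); w[box[0]:box[1],box[2]:box[3]]=1
    m*=w; cs,_=cv2.findContours(m,0,1); c=max(cs,key=cv2.contourArea); m[:]=0; cv2.drawContours(m,[c],0,1,-1); print(n,m.sum()); data.append((k,m))
def cost(v,ds=data):
    x,y,t=v; s=0; c,q=np.cos(t)*.011,np.sin(t)*.011
    P=[(x+i*c-j*q,y+i*q+j*c,z) for i in(-1,1) for j in(-1,1) for z in(.125,.195)]
    for k,m in ds:
        h=cv2.convexHull(np.array([proj("",p,k) for p in P]).astype(np.float32)).round().astype(int); r=np.zeros_like(m); cv2.fillConvexPoly(r,h,1)
        s+=1-(r&m).sum()/(r|m).sum()
    return s
for ds in(data,data[:1],data[1:]):
    r=differential_evolution(cost,[(.53,.57),(-.35,-.31),(0,np.pi/2)],args=(ds,),seed=1,maxiter=40,popsize=10)
    print(r.x[:2],np.degrees(r.x[2]),r.fun)
E
python3 fit.py
```

```text
11 1442
12 3661
[ 0.5521471  -0.32701495] 83.72741471641461 0.5777343479243577
[ 0.55170627 -0.32652008] 57.890619211732925 0.21273885350318467
[ 0.55481095 -0.32884888] 6.030372450407179 0.2566591984067712
```

```bash
python3 -c "
import cv2,numpy as np
a=cv2.imread('pics/w11.png')[40:120,280:360];b=cv2.imread('pics/w12.png')[180:310,240:400]
cv2.imwrite('pics/c12.png',np.hstack([cv2.resize(a,(390,390),interpolation=2),cv2.resize(b,(390,317),interpolation=2) if 0 else cv2.resize(b,(410,333),interpolation=2)[:390] if 0 else cv2.copyMakeBorder(cv2.resize(b,(400,325),interpolation=2),0,65,0,0,0)]))"
```

```text
(no output)
```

View pics/c12.png

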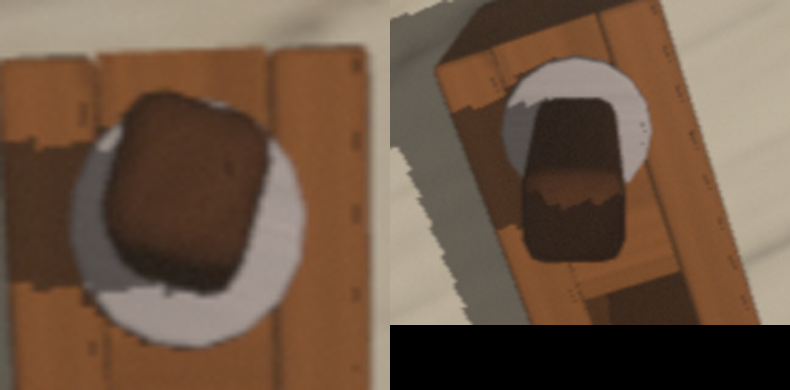

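>>> drive_tool(series=[[0.001,0.04,-0.0026,0],[0.001,0.08,-0.0026,0],[0.001,0.1,-0.0026,0],[0.001,0.1,-0.0026,0],[0.001,0.1,-0.0026,0]])

```text
clock: 25.12
tcp_pos: [0.551, -0.3315, 0.1625]
tcp_rot: [-0.169, -0.687, 0.687, 0.168]
contact_force: [0.4, 0.3, 0.3]
gripper_width: 0.0851
```

>>> drive_tool(series=[[0,0,0,0],[0,0,0,0],[0,0,0,0],[0,0,0,0],[0,0,0,0],[0,0,0,0],[0,0,0,0]], fingers=1, force=60)

```text
clock: 26.0
tcp_pos: [0.5506, -0.331, 0.1618]
tcp_rot: [-0.168, -0.687, 0.687, 0.168]
contact_force: [-0.8, 0.3, 5.7]
gripper_width: 0.0216
```

>>> drive_tool(series=[[0,-0.02,0,0],[0,-0.04,0,0],[0,-0.08,0,0],[0,-0.12,0,0],[0,-0.16,0,0],[0,-0.16,0,0],[0,-0.16,0,0]])

```text
clock: 26.88
tcp_pos: [0.5496, -0.3304, 0.3198]
tcp_rot: [0.167, 0.687, -0.687, -0.169]
contact_force: [-0.3, 0.2, -1.5]
gripper_width: 0.0216
```

```bash
python3 - <<'E'
from h import *
np.set_printoptions(suppress=True,precision=4)
for j in(-1,1): print("ring",S+j*.12*ey-.098*ex)
s=robot.observe(); print(s["tcp_pos"],s["gripper_width"],s["contact_force"])
# ring2 target
p=S-.12*ey-.098*ex; goto((*p,s["tcp_pos"][2]))
E
```

```text
ring [ 0.5821 -0.1469]
ring [0.612  0.0913]
[ 0.5496 -0.3304  0.3198] 0.021615267117876123 [-0.2649  0.1711 -1.4817]
tcp [ 0.5496 -0.3304  0.3198] shift [ 0.056   0.0002 -0.1778] twist 0 clock 26.88 j6 1.44
```

```bash
python3 - <<'E'
from h import *
goto((.5839,-.1457,.32))
E
```

```text
tcp [ 0.5496 -0.3304  0.3198] shift [ 0.055  -0.     -0.1797] twist 0 clock 26.88 j6 1.44
```

>>> drive_tool(series=[[0.012,0,-0.04,0],[0.025,0,-0.08,0],[0.037,0,-0.12,0],[0.05,0,-0.16,0],[0.055,0,-0.18,0],[0.055,0,-0.18,0],[0.055,0,-0.18,0],[0.055,0,-0.18,0],[0.055,0,-0.18,0]])

```text
clock: 28.0
tcp_pos: [0.5845, -0.1469, 0.3212]
tcp_rot: [-0.169, -0.687, 0.687, 0.169]
contact_force: [-0.0, -0.8, -1.2]
gripper_width: 0.0213
```

```bash
python3 - <<'E'
from h import *
shot("wrist","w13"); k=robot.get_calibration("wrist"); np.save("k13.npy",k,allow_pickle=True)
goto((.5839,-.1457,.32))
# ring detection in the image
im=cv2.imread("pics/w13.png"); print(proj("",(.5839,-.1457,.146),k), proj("",(.5839,-.1457,.17),k))
for d in robot.search_frame("wrist","bracket0"): print(d)
E
```

```text
tcp [ 0.5845 -0.1468  0.3213] shift [ 0.0011  0.0013 -0.0006] twist 0 clock 28.05 j6 1.74
[317.34033035 219.6974674 ] [317.2819802  227.64425077]
{'extent': [235.4, 65.8, 350.0, 244.6], 'p': 0.87}
{'extent': [0.0, 199.7, 83.8, 337.2], 'p': 0.73}
```

```bash
python3 - <<'E'
import cv2,numpy as np
g=cv2.cvtColor(cv2.imread("pics/w13.png"),6)[180:256:2,270:364:1]
ch=" .:-=+*#%@"
print("\n".join("".join(ch[min(9,v*10//256)] for v in r) for r in g))
E
```

```text
<stdin>:4: RuntimeWarning: overflow encountered in scalar multiply
Traceback (most recent call last):
OverflowError: Python integer 256 out of bounds for uint8
```

```bash
python3 - <<'E'
import cv2,numpy as np
g=cv2.cvtColor(cv2.imread("pics/w13.png"),6)[180:256:2,270:364:1].astype(int)
ch=" .:-=+*#%@"
print("\n".join("".join(ch[min(9,v*10//200)] for v in r) for r in g))
E
```

```text
@@@@@@@@@@@@@@@@@@@#%@@@@@@@@@@@@%@@%#**#%@@@@@@@@@@@@@@@@@@@@@@@@@@@@@@@@@@@@@@@@@@@@@@@@@@@@
@@@@@@@@@@@@@@@@@@@@%@@@@@@@@@@@@@%@@%**%%@@@@@@@@@@@@@@@@@@@@@@@@@@@@@@@@@@@@@@@@@@@@@@@@@@@@
****#@@@@@@@@@@@@@@@#%@@@@@@@@@@@@@@@@%*%@@@@@@@@@@@@@@@@@@@@@@@@@@@@@@@@@@@@@@@@@@@@@@@@@@@@@
********#%@@@@@@@@@@@%%@@@@@@@@@@@@@@@@%%@@@@@@@@@@@@@@@@@@@@@@@@@@@@@@@@@@@@@@@@@@@@@@@@@@@@@
************@@@@@@@@@@#%@@@@@@@@@@@@@@@%@@@@%@@@@@@@@@@@@@@@@@@@@@@@@@@@@@@@@@@@@@@@@@@@@@@@@@
@#@%#********@@@@@@@@@@#%@@@@@@@@@@@@%#%@@@@@@@@%%@@@@@@@@@@@@@@@@@@@@@@@@@@@@@@@@@@@@@@@@@@@@
@@@@@@@*******%@@@@@@@@@%@@@@@@@%%%%%%@@@@@@@%##%%%%%%@@@@@@@@@@@@@@@@@@@@@@@@@@@@@@@@@@@@@@@@
@@@@@@@@*******%@@@@@@@@%%%%%%%%@@@@@@@@@@@@@@@@@@@@@@@%%%%%@@@@@@@@@@@@@@@@@@@@@@@@@@@@@@@@@@
@@@@@@@@%*****%@@@@@@@@@@@@@@@@@@@@@@@@@@@@@@@@@@@@@@@@@@@@%%%%@@@@@@@@@@@@@@@@@@@@@@@@@@@@@@@
@@@@@@@@#******%@@@@@@@@@@@%###%@@@@@@@@@@@@@@@@@%@@@@@@@@@@@@@@%%%%@@@@@@@@@@@@@@@@@@@@@@@@@@
@@@@@@@@@#******%@@@@@@@@@#*#%%@@@@@@@@@@@@@%%%%####%%%@@@@@@@@@@@@@%%@@@@@@@@@@@@@@@@@@@@@@@@
@@@@@@@@@%*******%@@@@@@@%*#%%@@@@@@@@@%%%%%%@@@@@@%%##
[... 1809 characters left out ...]
++*%%%%@@@@@@@@@@@@@@@@@@@@@@@@@@@@
@@@@@@@@@@@@@@@@@@@@@@@@@@@@@@@@@@#+===+++#%@@@@@@@@@%*====++*%@@@@@@@@@@@@@@@@@@@@@@@@@@@@@@@
@@@@@@@@@@@@@@@@@@@@@@@@@@@@@@@@@@%+====+++++++++++++++====++*@@@@@@@@@@@@@@@@@@@@@@@@@@@@@@@@
@@@@@@@@@@@@@@@@@@@@@@@@@@@@@@@%##+====+++***##%%%##*****++++++*#%@@@@@@@@@@@@@@@@@@@@@@@@@@@@
@@@@@@@@@@@@@@@@@@@@@@@@@@@#*++++**##%%@@@@@@@@@@@@@@@@@@@@@%%##*****%@@@@@@@@@@@@@@@@@@@@@@@@
@@@@@@@@@@@@@@@@@@@@@@@@%*++#%@@@@@@@@@@@@@@@@@@@@@@@@@@@@@@@@@@@@@@%***%@@@@@@@@@@@@@@@@@@@@@
@@@@@@@@@@@@@@@@@@@@@%*++#%@@@@@@@@@@@@@@@@@@@@@@@@@@@@@@@@@@@@@@@@@@@@%#*#%@@@@@@@@@@@@@@@@@@
@@@@@@@@@@@@@@@@@@#+++*%@@@@@@@@@@@@@@@@@@@@@@@@@@@@@@@@@@@@@@@@@@@@@@@@@@%#*#%@@@@@@@@@@@@@@@
```

>>> drive_tool(series=[[0.0002,0.02,-0.0011,0],[0.0002,0.05,-0.0011,0],[0.0002,0.08,-0.0011,0],[0.0002,0.095,-0.0011,0],[0.0002,0.1,-0.0011,0],[0.0002,0.105,-0.0011,0],[0.0002,0.11,-0.0011,0],[0.0002,0.114,-0.0011,0],[0.0002,0.118,-0.0011,0],[0.0002,0.118,-0.0011,0]])

```text
clock: 29.35
tcp_pos: [0.5848, -0.1447, 0.203]
tcp_rot: [0.168, 0.687, -0.687, -0.168]
contact_force: [0.3, -0.2, -1.1]
gripper_width: 0.0212
```

>>> drive_tool(series=[[0,0.003,0,0],[0,0.006,0,0],[0,0.009,0,0],[0,0.011,0,0],[0,0.013,0,0],[0,0.015,0,0],[0,0.015,0,0]])

```text
clock: 30.22
tcp_pos: [0.5848, -0.1447, 0.188]
tcp_rot: [0.168, 0.687, -0.687, -0.168]
contact_force: [-1.5, -0.1, -1.8]
gripper_width: 0.0212
```

>>> drive_tool(series=[[0,0.001,0,0],[0,0.002,0,0],[0,0.002,0,0]])

```text
clock: 30.6
tcp_pos: [0.5848, -0.1448, 0.187]
tcp_rot: [-0.168, -0.687, 0.687, 0.168]
contact_force: [-4.8, -0.6, 5.1]
gripper_width: 0.0214
```

Seated (tip ≈ 35 mm, within the sag). Release and look with the side camera numerically.

>>> drive_tool(series=[[0,-0.001,0,0],[0,-0.001,0,0],[0,-0.001,0,0],[0,-0.001,0,0],[0,-0.001,0,0],[0,-0.001,0,0]], fingers=-0.5)

```text
clock: 31.35
tcp_pos: [0.5851, -0.1448, 0.1873]
tcp_rot: [0.168, 0.687, -0.687, -0.168]
contact_force: [0.4, 0.1, 0.3]
gripper_width: 0.0642
```

>>> drive_tool(series=[[0,-0.05,0,0],[0,-0.1,0,0],[0,-0.15,0,0],[0,-0.15,0,0],[0,-0.15,0,0]])

```text
clock: 31.98
tcp_pos: [0.5847, -0.1447, 0.337]
tcp_rot: [0.168, 0.687, -0.687, -0.168]
contact_force: [-0.8, 0.1, -0.1]
gripper_width: 0.0638
```

```bash
python3 - <<'E'
from h import *
shot("side","s14"); 
for d in robot.search_frame("side","fork"): print(d)
print(proj("side",(.5849,-.1457,.035)),proj("side",(.5849,-.1457,.22)))
goto((.4203,-.3088,.26),np.radians(79))
E
```

```text
{'extent': [272.9, 316.0, 299.1, 413.5], 'p': 0.97}
{'extent': [351.4, 208.7, 372.4, 280.9], 'p': 0.65}
[364.33596528 288.03482659] [365.08474587 210.11772385]
tcp [ 0.5841 -0.1445  0.3355] shift [0.0691 0.0759 0.2213] twist -0.2883 clock 32.08 j6 1.74
```

>>> drive_tool(series=[[0.02,0,0.05,-0.07],[0.04,0,0.1,-0.14],[0.055,0,0.15,-0.21],[0.069,0.02,0.2,-0.288],[0.069,0.076,0.221,-0.288],[0.069,0.076,0.221,-0.288],[0.069,0.076,0.221,-0.288],[0.069,0.076,0.221,-0.288],[0.069,0.076,0.221,-0.288]], fingers=-1)

```text
clock: 33.2
tcp_pos: [0.423, -0.3089, 0.2628]
tcp_rot: [-0.068, -0.703, 0.704, 0.066]
contact_force: [-0.4, -0.5, -0.5]
gripper_width: 0.0855
```

```bash
python3 - <<'E'
from h import *
im=shot("wrist","w15"); k=robot.get_calibration("wrist")
for p in((.4203,-.3088,.125),(.4203,-.3088,.186)): print(proj("",p,k))
for d in robot.search_frame("wrist","pick"): print(d)
goto((.4203,-.3088,.16),np.radians(79))
g=cv2.cvtColor(im,7)[170:330:4,250:390:2].astype(int)
ch=" .:-=+*#%@"
print("\n".join("".join(ch[min(9,v*10//200)] for v in r) for r in g))
E
```

```text
[318.29406236 235.12961914]
[318.50754454 266.31283679]
{'extent': [306.7, 292.4, 358.5, 424.7], 'p': 0.89}
{'extent': [200.4, 287.7, 266.2, 424.8], 'p': 0.78}
{'extent': [292.2, 203.8, 349.9, 291.3], 'p': 0.57}
tcp [ 0.4226 -0.3087  0.2623] shift [0.0024 0.1023 0.0004] twist 0.0009 clock 33.3 j6 1.05
==========-==========-=-=====================--============##########*
==========-============-=====================--============###########
==========--==================================-============#%%%%%%%%%%
==========--===========-======================-===========+%%%%%%%%%%%
==========--==================================-============%%%%%%%%%%%
===========-=========-=-======================-============%%%%%%%%%%%
===========-===========-======================-===========+%%%%%%%%%%%
===========-==================================-===========+%%%%%%%%%%%
===========-:-::::::=-:::::-==================-============%%%%%%%%%%%
===========-::::::::::::::::::--+*####*+======-============%%%%%%%%%%%
===========-::::::::::::::----=+############==-============%%%%%%%%%%%
===========-::::
[... 1342 characters left out ...]
=================+++#%*+%###%%%%%%%%%%%%%%%%%%%%%%%%%%%%%%%%%
==-::-====================+++===+====---+###########%#################
+=::-+++=========-=======+############--+#********#######*************
%-:-#%%##*==============*%%%%%%%%%%%%%--=####*************************
+--+########=+=====+++%%%%%%%%%%%%%%%%=-=######******#****************
:-=*######%%%%%%%%%%%%%%%%%%%%%%%%%%%%=-=######***********************
--+******#########%%%%%%######%%%%%%%%+--*###********************#####
:+####******###########%#####%%%%%%###+--+**********************######
-#%%%#####*****####%%#################=--+#**#######*********#######%%
--*%%%%#####******######**********####+--=##########*********#####%%%%
```

>>> drive_tool(series=[[0.001,0.03,0.0016,0],[0.001,0.06,0.0016,0],[0.001,0.09,0.0016,0],[0.001,0.105,0.0016,0],[0.001,0.105,0.0016,0],[0.001,0.105,0.0016,0]])

```text
clock: 34.05
tcp_pos: [0.4213, -0.3109, 0.1574]
tcp_rot: [-0.068, -0.703, 0.704, 0.067]
contact_force: [0.7, -0.4, 0.0]
gripper_width: 0.0852
```

>>> drive_tool(series=[[0,0,0,0],[0,0,0,0],[0,0,0,0],[0,0,0,0],[0,0,0,0],[0,0,0,0],[0,0,0,0]], fingers=1, force=60)

```text
clock: 34.92
tcp_pos: [0.4205, -0.3103, 0.1566]
tcp_rot: [-0.068, -0.704, 0.704, 0.068]
contact_force: [-0.9, 1.0, 5.0]
gripper_width: 0.0187
```

>>> drive_tool(series=[[0,-0.02,0,0],[0,-0.04,0,0],[0,-0.08,0,0],[0,-0.12,0,0],[0,-0.16,0,0],[0,-0.18,0,0],[0,-0.18,0,0],[0,-0.18,0,0]])

```text
clock: 35.92
tcp_pos: [0.4198, -0.3098, 0.3347]
tcp_rot: [0.067, 0.704, -0.703, -0.069]
contact_force: [0.5, 0.2, -1.6]
gripper_width: 0.0187
```

```bash
python3 - <<'E'
from h import *
s=robot.observe(); print(s["gripper_width"],s["contact_force"])
goto((.6148,.0917,s["tcp_pos"][2]),np.radians(82.85))
E
```

```text
0.018669691205541572 [ 0.53407467  0.16673109 -1.64446273]
tcp [ 0.4198 -0.3098  0.3347] shift [-1.147e-01  3.000e-04 -4.313e-01] twist -0.0674 clock 35.92 j6 1.05
```

>>> drive_tool(series=[[-0.01,0,-0.05,-0.01],[-0.02,0,-0.1,-0.02],[-0.03,0,-0.15,-0.03],[-0.04,0,-0.2,-0.04],[-0.05,0,-0.25,-0.05],[-0.06,0,-0.3,-0.06],[-0.08,0,-0.35,-0.067],[-0.1,0,-0.4,-0.067],[-0.115,0,-0.431,-0.067],[-0.115,0,-0.431,-0.067],[-0.115,0,-0.431,-0.067],[-0.115,0,-0.431,-0.067]])

```text
clock: 37.42
tcp_pos: [0.6149, 0.0898, 0.3357]
tcp_rot: [-0.044, -0.705, 0.706, 0.045]
contact_force: [-0.5, -0.2, -1.2]
gripper_width: 0.0188
```

```bash
python3 - <<'E'
from h import *
im=shot("wrist","w16"); k=robot.get_calibration("wrist")
print(proj("",(.6148,.0917,.146),k),proj("",(*robot.observe()["tcp_pos"][:2],.188),k))
goto((.6148,.0917,.3347))
g=cv2.cvtColor(im,7)[180:256:2,270:364:1].astype(int)
ch=" .:-=+*#%@"
print("\n".join("".join(ch[min(9,v*10//200)] for v in r) for r in g))
E
```

```text
[315.37621531 214.41382945] [317.72575465 227.17640885]
tcp [0.615  0.0897 0.3361] shift [ 0.0004  0.0014 -0.0019] twist 0 clock 37.48 j6 1.77
@@@@@@%*+++++*%@@@@@@@@@@@@@@@@@@@@@%*#%%%%%%%%%@@@%##@@@@@@@@@@@@@@@@@@@@@@@@@@@@@@@@@@@@@@@@
@@@@@@@#++++++#@@@@@@@@@@@@@@@@@@@@@#*#%%%%%%%%%@@@%%%@@@@@@@@@@@@@@@@@@@@@@@@@@@@@@@@@@@@@@@@
@@@@@@@#++++++#@@@@@@@@@@@@@@@@@@@@@%*#%%%%%%%%%@@@%%%@@@@@@@@@@@@@@@@@@@@@@@@@@@@@@@@@@@@@@@@
@@@@@%*+++++++*%@@@@@@@@@@@@@@@@@@@@@%##############%%@@@@@@@@@@@@@@@@@@@@@@@@@@@@@@@@@@@@@@@@
@@@@%*++++++*%@@@@@@@@@@@@@@@@@@@@@@@%%%%%%%%%%%%%%%%@@@@@@@@@@@@@@@@@@@@@@@@@@@@@@@@@@@@@@@@@
@%**+++++++*%@@@@@@@@@@@@@@@@@@@%*+*+*#%%%%%%%%%%%%%%#***#%@@@@@@@@@@@@@@@@@@@@@@@@@@@@@@@@@@@
+++++++++*#@@@@@@@@@@@@@@@@@@@%*+**#########################%@@@@@@@@@@@@@@@@@@@@@@@@@@@@@@%*+
+++++++*#@@@@@@@@@@@@@@@@@@@%*+**##%%%%%%%%%%%%%%%%%%%%@%%%###%@@@@@@@@@@@@@@@@@@@@@@@@@@@@%++
+++++#@@@@@@@@@@@@@@@@@@@@%*+**###%%%%#################%%@%%%###%@@@@@@@@@@@@@@@@@@@@@@@@@#*++
#@@@@@@@@@@@@@@@@@@@@@@@%*+**##%%%%%################***##%%@%%%###%@@@@@@@@@@@@@@@@@@@@@#*++++
@@@@@@@
[... 1952 characters left out ...]
@@@@@@@@@@@@@@@@@@@@@@@@@%%%%%%%%%%
@@@@@@@@@@@@@@@@@@@@@@@@@@@@@@@@@@@@@@@@@@@#=-----==+#@@@@@@@@@@@@@@@@@@@@%%%%%%%%%%%%%%@@@@@@
@@@@@@@@@@@@@@@@@@@@@@@@@@@@@@@@@@@@@@@@@@@#=-----==+#%%@%%%%%%%%%%%%@@@@@@@@@@@@@@@@@@@@@@@@@
@@@@@@@@@@@@@@@@@@@@@@@@@@@@@@@@@@@@@@@@@@@#=----===+#%%%@@@@@@@@@@@@@@@@@@@@@@@@@@@@@@@@@@@@@
@@@@@@@@@@@@@@@@@@@@@@@@@@@@@@@@@@@%%%%%%%%*=-----====+*%%%@@@@@@@@@@@@@@@@@@@@@@@@@@@@@@@@@@@
@@@@@@@@@@@@@@@@@@@@@@@@@@@@%%%%#*+=========================+*%%@@@@@@@@@@@@@@@@@@@@@@@@@@@@@@
%@@@@@@@@@@%%%%%%%%%%%%%%%%%#+====++++****####%%%%%%%%%%##*+++====+*#%@@@@@@@@@@@@@@@@@@@@@@@@
%%%%%%%%%%%%%%%%%%%%@%%%#+====++##%%%%%%%%%%%%%%%%%%%%%%%%%#*+======--==*#@@@@@@@@@@@@@@@@@@@@
```

>>> drive_tool(series=[[0.0003,0.01,-0.0018,0],[0.0003,0.04,-0.0018,0],[0.0003,0.08,-0.0018,0],[0.0003,0.11,-0.0018,0],[0.0003,0.115,-0.0018,0],[0.0003,0.12,-0.0018,0],[0.0003,0.125,-0.0018,0],[0.0003,0.13,-0.0018,0],[0.0003,0.135,-0.0018,0],[0.0003,0.138,-0.0018,0],[0.0003,0.138,-0.0018,0]])

```text
clock: 38.85
tcp_pos: [0.6154, 0.0926, 0.198]
tcp_rot: [-0.044, -0.706, 0.706, 0.044]
contact_force: [-0.1, 0.9, -1.5]
gripper_width: 0.0187
```

>>> drive_tool(series=[[0.0003,0.003,0.0007,0],[0.0003,0.006,0.0007,0],[0.0003,0.009,0.0007,0],[0.0003,0.012,0.0007,0],[0.0003,0.014,0.0007,0],[0.0003,0.015,0.0007,0],[0.0003,0.015,0.0007,0]])

```text
clock: 39.72
tcp_pos: [0.615, 0.092, 0.1831]
tcp_rot: [-0.044, -0.706, 0.706, 0.044]
contact_force: [-0.7, 0.0, -1.6]
gripper_width: 0.0189
```

>>> drive_tool(series=[[0,0.001,0,0],[0,0.002,0,0],[0,0.003,0,0],[0,0.003,0,0]])

```text
clock: 40.22
tcp_pos: [0.6151, 0.092, 0.1815]
tcp_rot: [0.044, 0.706, -0.706, -0.044]
contact_force: [-3.8, 0.5, 5.9]
gripper_width: 0.0187
```

Seated at tip ≈ 35 mm. Release and retreat.

>>> drive_tool(series=[[0,-0.001,0,0],[0,-0.001,0,0],[0,-0.001,0,0],[0,-0.001,0,0],[0,-0.001,0,0],[0,-0.001,0,0]], fingers=-0.5)

```text
clock: 40.98
tcp_pos: [0.6152, 0.092, 0.1813]
tcp_rot: [0.044, 0.706, -0.706, -0.044]
contact_force: [0.0, 0.8, 0.1]
gripper_width: 0.0642
```

>>> drive_tool(series=[[0,-0.05,0,0],[0,-0.1,0,0],[0,-0.15,0,0],[0.05,-0.15,0,0],[0.1,-0.15,0,0],[0.13,-0.15,0,0],[0.13,-0.15,0,0],[0.13,-0.15,0,0],[0.13,-0.15,0,0]])

```text
clock: 42.1
tcp_pos: [0.4876, 0.1081, 0.3312]
tcp_rot: [-0.045, -0.706, 0.706, 0.044]
contact_force: [0.7, 0.3, 0.3]
gripper_width: 0.0642
```

```bash
python3 - <<'E'
from h import *
im=shot("side","s17"); t=robot.read_camera("top")
cv2.imwrite("pics/c17.png",np.hstack([cv2.resize(im[120:320,250:500,::-1],(500,400)),cv2.resize(t[120:360,130:500,::-1],(300,195))if 0 else cv2.copyMakeBorder(cv2.resize(t[120:350,130:480,::-1],(300,197)),0,203,0,0,0)]))
k=robot.get_calibration("side")
for p in((.5848,-.1457,.145),(.6149,.0917,.145)): u=proj("side",p,k); print((u-[250,120])*2)
E
```

```text
[229.44881659 245.8834293 ]
[183.93793177 157.62567028]
```

View pics/c17.png

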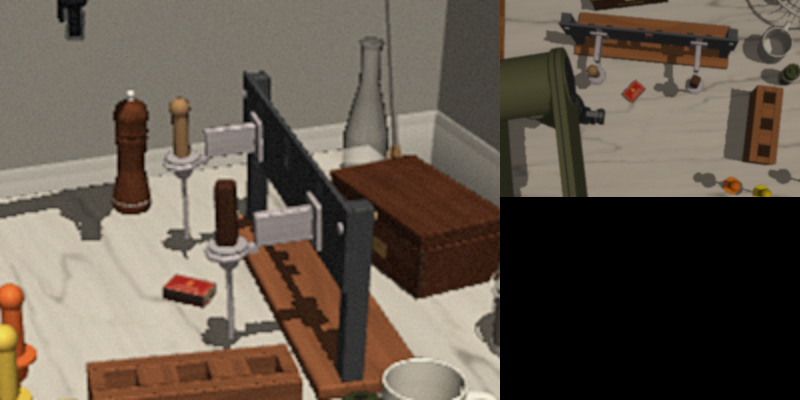

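Both tools hang upright on their rings at the predicted pixels ((229,246) and (184,158)). The holder is empty and the bystanders are where they started.

```bash
python3 -c "
from plant import robot
print(robot.job_done())"
```

```text
the job is handed in; nothing more can be done
None
```

The job is done and handed in at about 42 s. Both brackets that were present are locked in the left and right slots. The pick hangs in the left ring and the fork in the right ring.

- **Brackets:** each went about 24.6 mm down and then stopped hard at 12–13 N. In the side picture both rings sit a few mm under their nominal height, not 16 mm above it. That is slightly more than the stated 3–5 mm sag for the image reading, but the two rings agree with each other.
- **Tools:** both flanges met their rings with the tip at about 35 mm, which is a 5 mm sag. The last side view shows both tools upright with their flanges on the rings, the holder empty and the gripper clear.
- **Bystanders:** nothing in that last view looked moved, but I compared it by eye only. The mug and spice jar were only partly in frame.

No check failed.

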